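# Seat the nested canister lids, then hold up the outer lid alone

## Robot

A 6-joint arm with a two-finger parallel gripper is mounted at the origin on a cart in front of the work surface, level with it; the furniture and walls round the work are solid. World frame = base frame: x ahead of the robot, y to its left, z up, the work surface at z = 0. Lengths are in mm, angles in rad, forces in N, time in s.
With the tool pointing down it reaches from about 300 to 775 mm from the base axis. Payload 14.6 kg.
Tool frame: the origin (TCP) lies midway between the tips of the shut fingers; the grasp point (between the pads) lies 19 mm behind it; z points along the fingers, y is the line along which they close (so a half turn about z gives the same grasp; the last joint's range is limited). The gripper opens to 94 mm and grips with 3 to 60 N. Pads are 16 mm wide; open, the fingers measure 119 mm over their backs; the gripper's body (75 mm by 177 mm) begins 78 mm behind the grasp point.
Start: joints at [1.133, 0.3, 1.521, -0, 1.321, -0.067], TCP at [199.295, 512.612, 205.446] pointing down, gripper open.
Joint ranges: [-3.03, 3.03], [-0.79, 2.21], [0.23, 2.52], [-1.04, 4.18], [0, 3.07], [-2.55, 2.55]. Speed limits (rad/s): [2.22, 2.22, 2.57, 3.14, 3.14, 3.14].

## Interface

Orientations are given as [roll, pitch, yaw] about the fixed x, y, z axes, in that order (R = Rz(yaw) Ry(pitch) Rx(roll)).
In Python, from cell import manip, camera gives the robot as it stands.
- The arm moves only by the tool move_arm, never from a script. Its arguments are lists of equal length, an entry for each row: "dp": the shift along the world's x, y, z in mm, a list of three; "rotation": the turn, a rotation vector about the world's x, y, z in rad, a list of three; "hand": the opening, from 0 (shut) to 1 (fully open). A call has 1 to 10 rows; each row shifts and turns the commanded pose from where the row before left it; what a row does not reach is not made up. A row lasts 1/8 s, in which the tool goes at most 62.5 mm and 10.7 degrees, less where a joint would pass 70% of its speed; a pose out of reach is approached as far as the arm can. A call with a gripper value outside its range is refused whole. The fingers move at their own pace and stop on an object; "newtons" is the grip in N (left out, the last holds). Time passes only in rows, so rows that do not move let the fingers close. It gives the time, the measured TCP pose, the force, the opening and the grip force at its end, in the units of the state.
- manip.read_state(): the state, without advancing time (a new reading comes with each control period).
- camera(name): name is "side" or "top" or "wrist"; returns a dict with "image" (400x640x3 uint8, red, green, blue), "fx", "fy", "cx", "cy" (pixels), "R" (3x3) and "t" (3): a world point X has camera coordinates R X + t; the wrist camera has in their place "mount" (4x4, takes a point from camera to tool coordinates, whose origin is the TCP and whose axes are the flange's). Camera axes: x right, y down, z forward; pixel columns grow to the right and rows downward; lengths in mm; the calibration is good to about 2 mm. The wrist camera is an equidistant fisheye: a pixel r from the principal point sees the ray r / f radians off the axis. A picture is of the moment at which its call begins: read the wrist's pose just before it. There is no depth.
- manip.sign_off(): hands the job in; it is judged then, once.
The state is a dict: "clock": time; "joints": joint angles; "qd": joint speeds; "effort": joint torques, N m; "eef_pos": TCP position; "eef_rot": TCP orientation; "wrist_force": force on the tool from outside, world axes, zero at the start; "moment": the same for the moment, N m; "finger_gap": finger opening in mm; "finger_force": force on a finger pad.
Only numpy, scipy, OpenCV 4.12 (cv2) and the standard library are available. Lean on these libraries where they do the work, as an engineer would, in place of code of your own. Each camera call takes 0.05 s, during which the arm holds its last target. There are 200 camera calls.

## Task

The two nested lids of the blue canister hang together from the hook by the steel loop of the inner lid: lift them off the hook by that loop, and set the pair gently and fully down on the canister. Then let go of the loop and take the damp wooden outer lid alone by its raised collar, lift it up off the loop while the steel inner lid stays seated in the canister, and finish still holding the wooden lid level in the air, its edge about 10 cm above where it sat on the canister, so that I can wipe it. Do not push the canister about or disturb the jars, the shaker and the tumbler.

Things in the scene. Friction and masses are not known exactly. Their poses are not given: they have to be found in the camera images.
- hook_stand: Hook stand, fixed: dark upright post on a wooden disc foot (96 mm wide) with a hook. Origin on the worktop right below where the loop hangs. Its +x axis points level to the post (axis at x = 85 mm, 10 mm thick). The hook bar, 6 mm thick, runs level along x at height 190 mm (axis), from the post to x = -13 mm, then turns up. Nothing of it is above 202 mm.
- hook_tip (a point): Upturned end of the hook (stand's x = -21 mm at the farthest, top 202 mm above the worktop; this point is on the bar's axis end at x = -18 mm, height 199 mm). To free the loop, raise it 15 to 20 mm, then draw it out along the stand's -x by 50 mm or more.
- canister: Blue ceramic canister, loose, 0.7 kg, empty, open at the top: 94 mm wide, 90 mm high, wall 4 mm, so the mouth is 86 mm wide. Origin at the centre of its underside, z up.
- inner_lid: Steel inner lid, loose, 0.16 kg. Origin at the centre of its disc's underside, z up: fully seated it is 90 mm above the canister's origin, the disc on the rim. Disc 95 mm wide, 4 mm thick; below it a black rubber plug, 78 mm wide tapering to 68, 14 mm deep. A steel loop stands on it. At the start it hangs from the hook by the loop, its axes as those of the hook stand.
- loop_grip (a point): Grip point between the legs of the inner lid's loop, 50 mm above the lid's origin. Loop of flat strap 14 mm wide along the lid's x: two legs, outer faces at y = +15 and -15 mm (grip 30 mm wide, closing along y), upright to z = 48, then a gable roof, top at z = 59, peak of its underside at z = 53 mm. The hook bar runs through it along x, under the roof.
- outer_lid: Wooden outer lid, loose, round, 0.11 kg. Origin at the centre of its plate's underside; it just rests on the inner lid's disc, 4 mm above that lid's origin, not fastened. Plate 108 mm wide, 5 mm thick; the loop stands up through its 42 mm centre hole. A skirt, 102 mm wide inside, reaches down to z = -10 mm, round the inner lid's disc and, seated, the top 6 mm of the canister.
- collar (a point): Centre of the top edge of the outer lid's raised pale collar round the hole, 21 mm above that lid's origin: 50 mm wide outside, 42 mm inside, 16 mm high above the plate; grip it across its outside, in any direction. The inner lid's loop stands 34 mm above this point while the lids are nested.
- honey_jar: Bystander, loose: squat glass jar of amber honey, 64 mm wide, 109 mm high, standing; origin at the centre of its underside.
- salt_shaker: Bystander, loose: small clear shaker with a grey top, 44 mm wide, 90 mm high, standing; origin at the centre of its underside.
- tumbler: Bystander, loose: clear upturned drinking tumbler alone at the right of the work, 73 mm wide, 88 mm high, standing; origin at the centre of its underside.
- spice_jar: Bystander, loose: glass spice jar with a green cap at the left of the work, 46 mm wide, 106 mm high, standing; origin at the centre of its underside.
Not all that is in view belongs to the job. Several things have the shape of the outer_lid; the one meant has the colours described above.

How it is judged:
By the outcome, as a careful person would: the job done as asked, in the order asked, and still so for the second after the job is handed in, while the arm keeps its last pose, push and grip.
It also fails if it takes over 50 s, if anything falls off the work surface, if the arm or the gripper's body presses on something with over 40 N, if the wrist force passes 120 N, or if a joint passes its speed limit or range.

## Working session

There is one attempt and no reset: what is moved stays moved. The work goes in short steps, Python scripts to look and compute and a tool call to move; the robot and the scene stay as the last step left them, time stands still between calls to the robot, and variables do not carry over. Pictures are saved under pics/ and viewed, at most 10 in all, crops included, and the job is handed in when it is done.

Besides the shell and the picture viewer there is one more tool, called after ">>>" in YAML: its name, and indented under it one key for each argument. move_arm: Moves the arm, as the interface text tells. Its arguments: {"type":"object","properties":{"dp":{"type":"array","items":{"type":"array","items":{"type":"number"}}},"rotation":{"type":"array","items":{"type":"array","items":{"type":"number"}}},"hand":{"type":"array","items":{"type":"number"}},"newtons":{"type":"number"}},"required":["dp","rotation","hand"]}

```bash
mkdir -p pics; ls
cat > h.py <<'E'
import numpy as np, cv2
from cell import manip, camera
from scipy.spatial.transform import Rotation as Ro
def save(c,n): cv2.imwrite('pics/'+n+'.png',c['image'][:,:,::-1])
def ray(c,u,v):
    R=np.array(c['R']);t=np.array(c['t']).ravel()
    return -R.T@t, R.T@np.array([(u-c['cx'])/c['fx'],(v-c['cy'])/c['fy'],1.])
def onz(c,u,v,z):
    o,d=ray(c,u,v); return o+d*(z-o[2])/d[2]
def proj(c,X):
    p=np.array(c['R'])@np.asarray(X,float)+np.array(c['t']).ravel(); return c['fx']*p[0]/p[2]+c['cx'],c['fy']*p[1]/p[2]+c['cy']
def cross(a,b):
    (o,d),(p,e)=a,b
    s=np.linalg.lstsq(np.c_[d,-e],p-o,rcond=None)[0]
    A=o+d*s[0];B=p+e*s[1]; return (A+B)/2,np.linalg.norm(A-B)
E
python3 - <<'E'
from h import *
import pickle
D={}
print(manip.read_state())
for n in('side','top','wrist'):
    c=camera(n);D[n]=c;save(c,n+'0')
    print({k:v for k,v in c.items() if k!='image'})
pickle.dump(D,open('c0.pkl','wb'))
E
```

```text
pics
{'clock': 0.0, 'joints': array([ 1.13338976e+00,  3.00450736e-01,  1.52159119e+00, -8.79838016e-06,
        1.32067321e+00, -6.66116545e-02]), 'qd': array([ 0.00075664, -0.00095532,  0.00102461,  0.00032955,  0.00131688,
       -0.00183001]), 'effort': array([ 1.44872138e-03, -5.31806695e+01, -3.52733874e+01,  7.09446031e-02,
        2.43432366e-02, -8.04072056e-05]), 'eef_pos': array([199.19651962, 512.38149918, 204.89321764]), 'eef_rot': array([-3.14047209e+00, -6.62119107e-05,  2.77079989e+00]), 'wrist_force': array([0.33399048, 0.30694872, 0.05505115]), 'moment': array([-0.04029787, -0.00243748,  0.01272808]), 'finger_force': 0.0, 'finger_gap': 94.01140795249653}
{'fx': 370.3625353605904, 'fy': 370.3625353605904, 'cx': 318.7381023899173, 'cy': 200.82199155760011, 'R': array([[ 0.96820805, -0.24922285,  0.02147414],
       [-0.14089675, -0.61427034, -0.77641487],
       [ 0.20669126,  0.74870549, -0.62985618]]), 't': array([-524.18900112,  158.85848029, 1112.26956425])}
{'fx': 408.57897891809347, 'fy': 408.57897891809347, 'cx': 317.81066736112814, 'cy': 200.2785817498356, 'R': array([[-2.09451584e-01, -9.77819008e-01, -1.48687986e-04],
       [-8.80186318e-01,  1.88604616e-01, -4.35546031e-01],
       [ 4.25913231e-01, -9.10949327e-02, -9.00166447e-01]]), 't': array([  97.73650842,  527.11647123, 1169.58729225])}
{'fx': 309.70691628693146, 'fy': 309.70691628693146, 'cx': 320.4140649752555, 'cy': 200.43252137771617, 'mount': array([[ 3.50704730e-04, -9.59454072e-01, -2.81864792e-01,
         8.13079396e+01],
       [ 9.99999925e-01,  2.90666870e-04,  2.54814343e-04,
         2.91893405e-02],
       [-1.62553902e-04, -2.81864861e-01,  9.59454102e-01,
        -1.78678714e+02],
       [ 0.00000000e+00,  0.00000000e+00,  0.00000000e+00,
         1.00000000e+00]])}
```

View pics/side0.png

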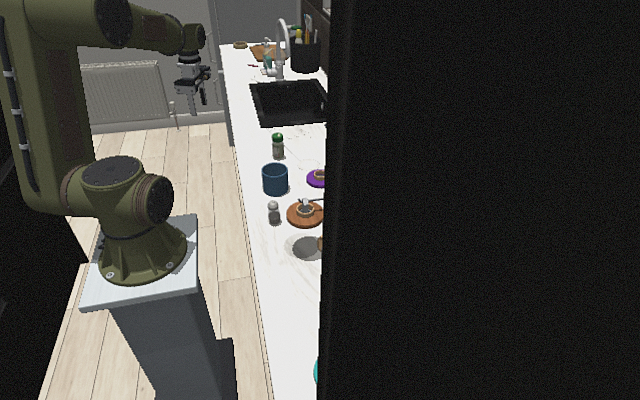

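View pics/top0.png

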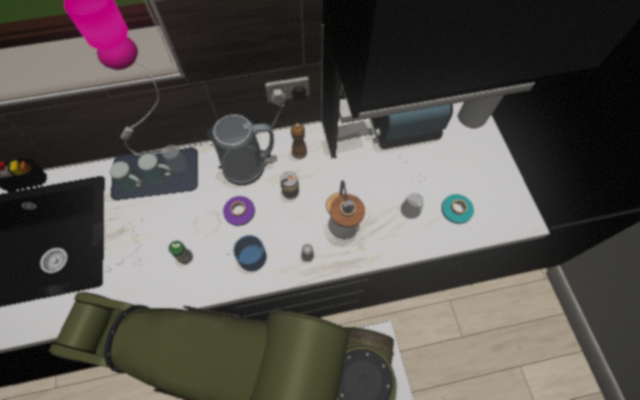

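Side: canister (275,180), hanging lid (305,213), shaker (274,212), spice jar (278,145), purple lid (318,178). Top: canister (250,253), hanging wooden lid (346,208), shaker (307,253), honey jar (289,185), tumbler (412,205), spice jar (180,250).
Outer-lid shapes: purple (238,210), teal (457,208) and brown wood with pale collar (346,208). The last one fits, as it is wooden and hangs on the hook. I'll confirm it in a crop.

Run:
```python
from h import *
import pickle
D=pickle.load(open('c0.pkl','rb'))
a=D['top']['image'][165:265,230:380]; b=D['side']['image'][155:255,250:330]
z=lambda i,k:cv2.resize(i,None,fx=k,fy=k,interpolation=cv2.INTER_CUBIC)
A=z(a,5);B=z(b,5)
cv2.imwrite('pics/topcrop.png',A[:,:,::-1])
cv2.imwrite('pics/sidecrop.png',B[:,:,::-1])
for n in('top','side'):
    c=D[n];h=cv2.cvtColor(c['image'],cv2.COLOR_RGB2HSV)
    for nm,lo,hi in(('blue',(98,90,30),(115,255,200)),('wood',(5,110,60),(16,255,255))):
        m=cv2.inRange(h,lo,hi)
        k,l,s,ce=cv2.connectedComponentsWithStats(m)
        for i in range(1,k):
            if s[i,4]>60:print(n,nm,s[i],ce[i])
```

```text
top blue [239 246  24  18 337] [250.22255193 254.40059347]
top wood [292 124  11  12  94] [297.14893617 130.27659574]
top wood [329 196  35  30 555] [345.76756757 211.54054054]
side blue [262 163  26  34 670] [274.87462687 179.10597015]
side wood [250  45  14  16 138] [257.44927536  51.42028986]
side wood [287 201  37  28 551] [304.80943739 216.13974592]
```

View pics/topcrop.png

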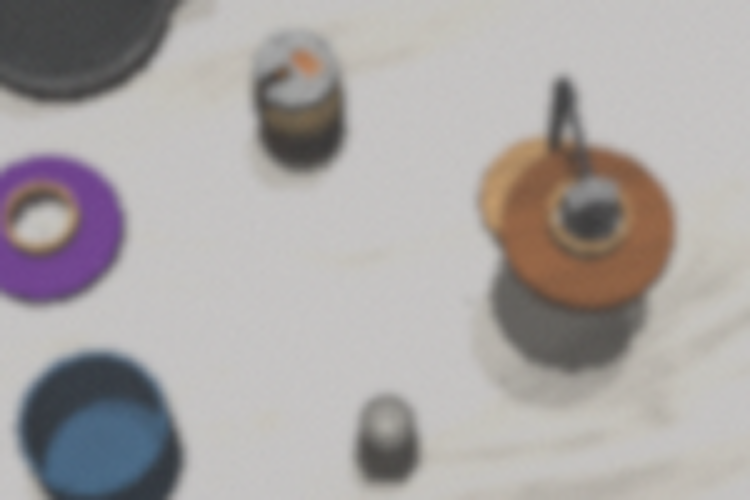

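View pics/sidecrop.png

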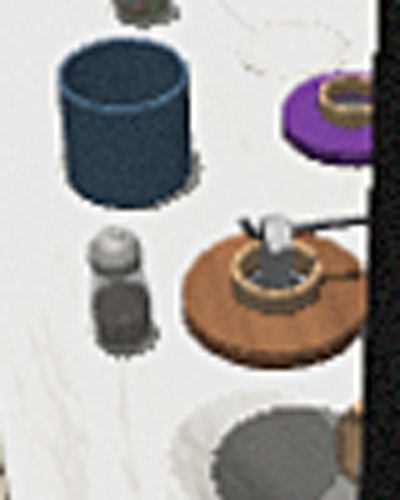

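Crops: the brown wooden lid with the pale collar hangs by the steel loop from the dark hook. Collar centre is at top (348.2,208.2) and side (305.6,209.8), so it is confirmed as the target. The hook tip is at side (298.6,199.4), and the post top at top (342.6,181).

Run:
```python
from h import *
import pickle
np.set_printoptions(precision=1,suppress=True)
D=pickle.load(open('c0.pkl','rb'));T=D['top'];S=D['side']
P=lambda n,c,u,v,z:print(n,onz(c,u,v,z))
P('collar T',T,348.2,208.2,165);P('collar S',S,305.6,209.8,165)
print(cross(ray(T,348.2,208.2),ray(S,305.6,209.8)))
P('loop top T',T,348.4,202.4,197);P('loop S',S,305.6,201,196)
P('post T',T,342.6,182,193);P('tip S',S,298.6,199.4,200);P('bar right S',S,323,199.5,190)
P('foot T',T,336,206,8)
P('canister T rim',T,230+96/5,165+424/5,90) 
P('canister S rim',S,250+125/5,155+74/5,90)
for n,c,u,v,z in(('honey',T,289.5,178,109),('shaker T',T,307.5,249,90),('shakerS',S,273,203,90),('tumbler',T,412,200,88),('spice T',T,177,246,106),('spiceS',S,277.5,136,106),('purple',T,238,210,10)):P(n,c,u,v,z)
# blue contour ellipse for rim top view
h=cv2.cvtColor(T['image'],cv2.COLOR_RGB2HSV)
m=cv2.inRange(h,(98,60,20),(120,255,255))[225:285,220:280]
m=cv2.morphologyEx(m,cv2.MORPH_CLOSE,np.ones((5,5)))
q=cv2.findContours(m,0,1)[0];q=max(q,key=cv2.contourArea);print('bbox',cv2.boundingRect(q+[220,225]))
for c,n in((T,'T'),(S,'S')):
  for X in((400,150,90),):print(n,proj(c,X))
```

```text
collar T [469.9 -94.3 165. ]
collar S [474.3 -99.5 165. ]
(array([473.8, -95. , 160.3]), np.float64(3.41885125995032))
loop top T [474.2 -93.7 197. ]
loop S [474.5 -98.8 196. ]
post T [546.1 -93.8 193. ]
tip S [456.4 -92.5 200. ]
bar right S [524.7 -95.9 190. ]
foot T [554.8 -82.9   8. ]
canister T rim [429.8 222.8  90. ]
canister S rim [436.8 223.8  90. ]
honey [640.2  57.7 109. ]
shaker T [394.9  47.7  90. ]
shakerS [400.9  41.7  90. ]
tumbler [ 488.3 -317.6   88. ]
spice T [481.7 433.7 106. ]
spiceS [481.5 432.8 106. ]
purple [609.4 248.6  10. ]
bbox (236, 239, 28, 29)
T (np.float64(274.261326515566), np.float64(254.1314121520612))
S (np.float64(267.69364483841804), np.float64(183.1953345790143))
```

>>> move_arm:
  dp:
    - [24,-54,15]
    - [24,-54,15]
    - [24,-54,15]
    - [24,-54,15]
    - [24,-54,15]
    - [0,0,0]
  rotation:
    - [0,0,0.074]
    - [0,0,0.074]
    - [0,0,0.074]
    - [0,0,0.074]
    - [0,0,0.074]
    - [0,0,0]
  hand: [1,1,1,1,1,1]

```text
clock: 0.9
eef_pos: [320.7, 240.2, 281.5]
eef_rot: [3.141, 0.002, 3.137]
wrist_force: [0.6, 0.5, -0.0]
finger_gap: 93.9
finger_force: 0.0
```

```bash
cat >> h.py <<'E'
def pose():
    s=manip.read_state(); return np.array(s['eef_pos']),Ro.from_euler('xyz',s['eef_rot']).as_matrix()
def wshot(n):
    p,R=pose(); c=camera('wrist'); M=np.array(c['mount']); c['p']=p+R@M[:3,3]; c['Q']=R@M[:3,:3]; save(c,n)
    import pickle; pickle.dump(c,open(n+'.pkl','wb')); return c
def wproj(c,X):
    q=c['Q'].T@(np.asarray(X,float)-c['p']); r=np.hypot(q[0],q[1]); th=np.arctan2(r,q[2])
    return c['cx']+c['fx']*th*q[0]/r, c['cy']+c['fy']*th*q[1]/r
def wray(c,u,v):
    a=(u-c['cx'])/c['fx'];b=(v-c['cy'])/c['fy'];th=np.hypot(a,b)+1e-12
    return c['p'],c['Q']@np.array([a/th*np.sin(th),b/th*np.sin(th),np.cos(th)])
def wz(c,u,v,z):
    o,d=wray(c,u,v); return o+d*(z-o[2])/d[2]
E
python3 - <<'E'
from h import *
print(pose()[0]);c=wshot('w1')
E
```

```text
[320.71023905 240.16560565 281.5306658 ]
```

View pics/w1.png

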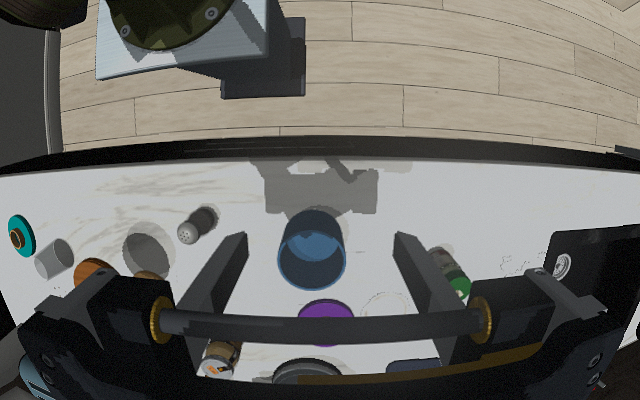

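Wrist view: the canister is at (312,252), with its far rim edge near row 291 and its sides near columns 278 and 346.

Run:
```python
from h import *
import pickle
np.set_printoptions(precision=1,suppress=True)
c=pickle.load(open('w1.pkl','rb'))
h=cv2.cvtColor(c['image'],cv2.COLOR_RGB2HSV)
m=cv2.inRange(h,(98,90,20),(120,255,255));m[:195]=0;m[310:]=0;m[:,:260]=0;m[:,365:]=0
m=cv2.morphologyEx(m,cv2.MORPH_CLOSE,np.ones((7,7)))
q=max(cv2.findContours(m,0,1)[0],key=cv2.contourArea)[:,0]
print(q.min(0),q.max(0))
# far (image-lower) contour points lie on rim: cast to z=90, fit circle of radius 47
pts=np.array([wz(c,u,v,90)[:2] for u,v in q if v>255])
from scipy.optimize import least_squares
r=least_squares(lambda a:np.hypot(*(pts-a[:2]).T)-47,[430,223],loss='soft_l1');print(r.x,np.abs(r.fun).mean(),len(pts))
r=least_squares(lambda a:np.hypot(*(pts-a[:2]).T)-a[2],[430,223,47],loss='soft_l1');print(r.x)
```

```text
[278 230] [345 290]
[431.5 227. ] 0.8286091172940281 98
[433.6 227.2  45.3]
```

>>> move_arm:
  dp:
    - [5,-56,5]
    - [5,-56,5]
    - [5,-56,5]
    - [5,-56,5]
    - [5,-56,5]
    - [5,-56,5]
    - [0,0,0]
    - [0,0,0]
  rotation:
    - [0,0,0]
    - [0,0,0]
    - [0,0,0]
    - [0,0,0]
    - [0,0,0]
    - [0,0,0]
    - [0,0,0]
    - [0,0,0]
  hand: [1,1,1,1,1,1,1,1]

```text
clock: 1.95
eef_pos: [349.5, -92.4, 310.0]
eef_rot: [3.141, -0.001, 3.141]
wrist_force: [-0.3, 0.6, -0.6]
finger_gap: 94.2
finger_force: 0.0
```

Run:
```python
from h import *
c=wshot('w2')
print(pose()[0],wproj(c,(473,-96,199)),wproj(c,(558,-96,199)))
cv2.imwrite('pics/w2c.png',cv2.resize(c['image'][180:340,220:420],None,fx=3.7,fy=3.7,interpolation=cv2.INTER_CUBIC)[:,:,::-1])
```

```text
[349.50238702 -92.06589548 310.09761386] (np.float64(317.4221230358412), np.float64(302.70614896865715)) (np.float64(317.7682491269799), np.float64(355.4370867348812))
```

View pics/w2c.png

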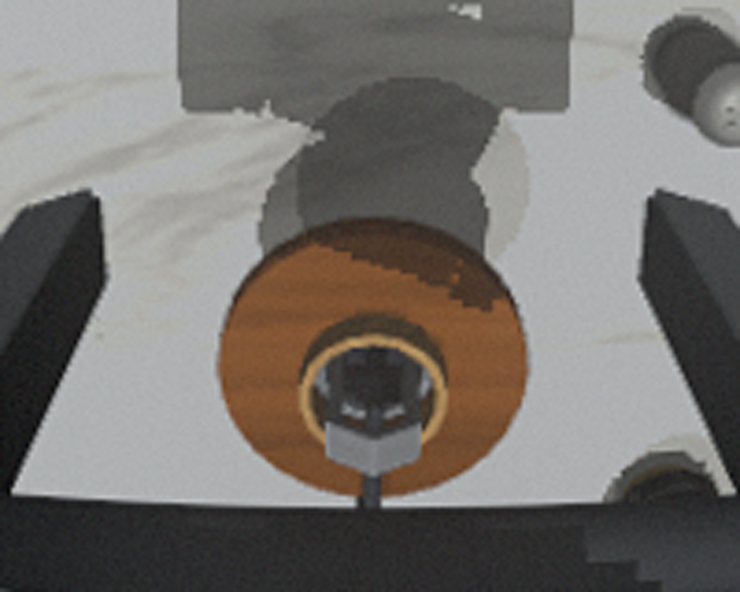

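Wrist crop: the loop roof ridge runs from crop (373,432) to (373,475), about pixels (320.8,297)–(320.8,308), and the bar continues at crop (370,495). The wooden plate centre is at crop column 373.

Run:
```python
from h import *
import pickle
np.set_printoptions(precision=1,suppress=True)
c=pickle.load(open('w2.pkl','rb'))
f=lambda n,x,y,z:print(n,wz(c,220+x/3.7,180+y/3.7,z))
f('near',373.5,434,199);f('far',373.5,475,199);f('bar',370,495,193);f('roofL',325,423,188);f('roofR',421,423,188)
f('roofLfar',327,463,188);f('roofRfar',420,463,188)
f('collarL',299,395,165);f('collarR',447,395,165);f('plateL',219,362,149);f('plateR',528,362,149)
f('collar near edge',373,334,165);f('plate far',373,496,149)
f('tumb',50,50,0)
```

```text
near [465.5 -92.  199. ]
far [481.1 -92.  199. ]
bar [493.5 -93.1 193. ]
roofL [ 468.9 -107.1  188. ]
roofR [468.9 -77.3 188. ]
roofLfar [ 484.4 -106.8  188. ]
roofRfar [484.4 -77.3 188. ]
collarL [ 473.  -116.6  165. ]
collarR [473.1 -67.7 165. ]
plateL [ 470.2 -145.   149. ]
plateR [470.3 -38.9 149. ]
collar near edge [449.5 -92.1 165. ]
plate far [527.5 -92.1 149. ]
tumb [ 399.3 -238.3    0. ]
```

>>> move_arm:
  dp:
    - [42,0,0]
    - [41,0,0]
    - [41,0,0]
    - [0,0,-40]
    - [0,0,-40]
    - [0,0,-40]
    - [0,0,-18]
    - [0,0,0]
    - [0,0,0]
  rotation:
    - [0,0,0]
    - [0,0,0]
    - [0,0,0]
    - [0,0,0]
    - [0,0,0]
    - [0,0,0]
    - [0,0,0]
    - [0,0,0]
    - [0,0,0]
  hand: [1,1,1,0.8,0.7,0.6,0.55,0.5,0.5]
  newtons: 35

```text
clock: 3.12
eef_pos: [473.8, -92.5, 173.4]
eef_rot: [-3.141, 0.001, -3.141]
wrist_force: [0.4, 0.3, 1.1]
finger_gap: 47.4
finger_force: 0.0
```

Run:
```python
from h import *
s=manip.read_state();print(s['eef_pos'],s['eef_rot'],s['wrist_force'])
c=wshot('w3')
print(wproj(c,(473,-92,199)))
cv2.imwrite('pics/w3c.png',cv2.resize(c['image'][180:400,200:440],None,fx=2.5,fy=2.5,interpolation=cv2.INTER_CUBIC)[:,:,::-1])
```

```text
[473.839431   -92.48575652 173.4330945 ] [-3.14127354e+00  1.26492212e-03 -3.14085117e+00] [0.36744494 0.33668114 1.10066001]
(np.float64(321.76757414851073), np.float64(261.9273533342739))
```

View pics/w3c.png

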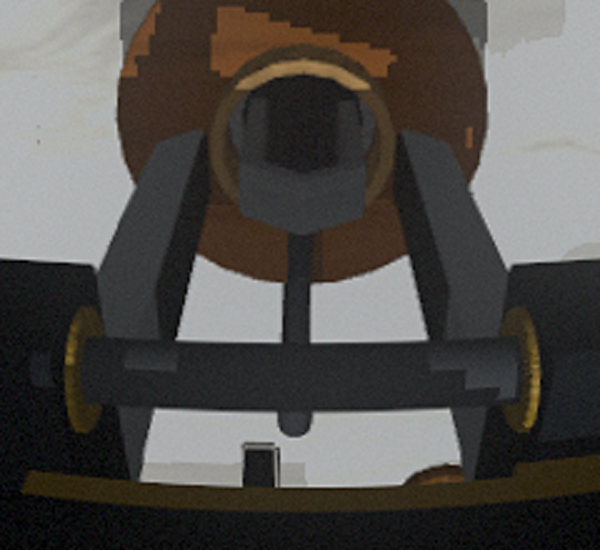

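The fingers straddle the loop, centred (crop columns 205 and 398 about a loop at 302). Closing now.

>>> move_arm:
  dp:
    - [0,0,-2]
    - [0,0,0]
    - [0,0,0]
    - [0,0,0]
    - [0,0,0]
  rotation:
    - [0,0,0]
    - [0,0,0]
    - [0,0,0]
    - [0,0,0]
    - [0,0,0]
  hand: [0.3,0.2,0.2,0.2,0.2]
  newtons: 40

```text
clock: 3.8
eef_pos: [473.4, -93.3, 170.7]
eef_rot: [3.141, 0.0, 3.141]
wrist_force: [-0.2, 3.8, 4.2]
finger_gap: 29.6
finger_force: 40.0
```

>>> move_arm:
  dp:
    - [0,0,4]
    - [0,0,6]
    - [0,0,6]
    - [0,0,1]
    - [0,0,0]
  rotation:
    - [0,0,0]
    - [0,0,0]
    - [0,0,0]
    - [0,0,0]
    - [0,0,0]
  hand: [0.2,0.2,0.2,0.2,0.2]

```text
clock: 4.42
eef_pos: [473.3, -93.4, 187.4]
eef_rot: [-3.141, -0.0, 3.141]
wrist_force: [-0.0, -0.8, -2.5]
finger_gap: 29.6
finger_force: 39.9
```

>>> move_arm:
  dp:
    - [-5,0,0]
    - [-10,0,0]
    - [-15,0,0]
    - [-20,0,0]
    - [-25,0,0]
    - [-15,0,0]
    - [0,0,0]
  rotation:
    - [0,0,0]
    - [0,0,0]
    - [0,0,0]
    - [0,0,0]
    - [0,0,0]
    - [0,0,0]
    - [0,0,0]
  hand: [0.2,0.2,0.2,0.2,0.2,0.2,0.2]

```text
clock: 5.3
eef_pos: [382.8, -93.5, 187.8]
eef_rot: [-3.141, 0.001, 3.14]
wrist_force: [0.1, -0.3, -3.0]
finger_gap: 30.1
finger_force: 39.9
```

>>> move_arm:
  dp:
    - [0,20,10]
    - [-3,40,10]
    - [-3,45,7]
    - [-3,45,0]
    - [-3,35,0]
    - [0,15,0]
    - [0,0,0]
    - [0,0,0]
  rotation:
    - [0,0,0]
    - [0,0,0]
    - [0,0,0]
    - [0,0,0]
    - [0,0,0]
    - [0,0,0]
    - [0,0,0]
    - [0,0,0]
  hand: [0.2,0.2,0.2,0.2,0.2,0.2,0.2,0.2]

```text
clock: 6.3
eef_pos: [371.5, 106.2, 214.4]
eef_rot: [-3.141, -0.0, 3.141]
wrist_force: [-0.3, -0.3, -3.0]
finger_gap: 29.8
finger_force: 39.9
```

Run:
```python
from h import *
s=manip.read_state();print(s['eef_pos'],s['eef_rot'])
c=wshot('w4')
print(wproj(c,(432,227,90)))
```

```text
[371.54810046 106.19106421 214.40284175] [-3.14143060e+00 -4.08903773e-05  3.14063432e+00]
(np.float64(428.4198764173787), np.float64(245.51559845465982))
```

View pics/w4.png

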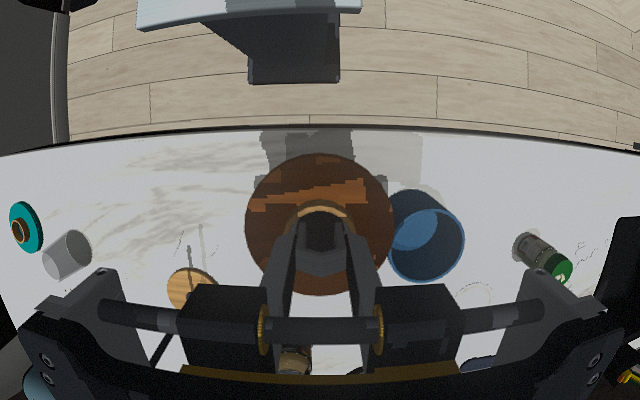

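Wrist view: the lids hang level in the grip (plate columns 245–393, rows 153–296). The canister rim spans columns 387–465, with its bottom at row 283. I'll fit both circles.

```bash
cat >> h.py <<'E'
from scipy.optimize import least_squares
def fit(pts,r,x0):
    f=least_squares(lambda a:np.hypot(*(pts-a[:2]).T)-r,x0,loss='soft_l1'); g=least_squares(lambda a:np.hypot(*(pts-a[:2]).T)-a[2],list(x0)+[r],loss='soft_l1')
    return f.x,np.abs(f.fun).mean(),g.x,len(pts)
E
python3 - <<'E'
from h import *
import pickle
np.set_printoptions(precision=1,suppress=True)
c=pickle.load(open('w4.pkl','rb'))
h=cv2.cvtColor(c['image'],cv2.COLOR_RGB2HSV)
def cont(m,box):
    k=np.zeros_like(m);u0,u1,v0,v1=box;k[v0:v1,u0:u1]=m[v0:v1,u0:u1]
    k=cv2.morphologyEx(k,cv2.MORPH_CLOSE,np.ones((5,5)));return max(cv2.findContours(k,0,1)[0],key=cv2.contourArea)[:,0]
q=cont(cv2.inRange(h,(98,80,20),(120,255,255)),(385,480,180,295))
print(q.min(0),q.max(0))
pts=np.array([wz(c,u,v,90)[:2] for u,v in q if (u>435 and v>215) or (v>255)]);print('can',fit(pts,47,(432,227)))
q=cont(cv2.inRange(h,(3,80,20),(18,255,255)),(235,405,145,300))
print(q.min(0),q.max(0))
pts=np.array([wz(c,u,v,193)[:2] for u,v in q if v<230 and (u<285 or u>370) and u<386]);print('lid',fit(pts,54,(371,106)))
E
```

```text
[388 195] [464 285]
can (array([433. , 225.1]), np.float64(1.047379348559103), array([434.3, 226.1,  45.6]), 137)
[245 153] [394 272]
lid (array([373. , 105.4]), np.float64(0.5867591866586181), array([370.4, 104.8,  52.1]), 94)
```

>>> move_arm:
  dp:
    - [12,25,0]
    - [20,40,0]
    - [20,40,0]
    - [10,15,0]
    - [0,0,-15]
    - [0,0,-25]
    - [0,0,-20]
    - [0,0,-10]
    - [0,0,0]
  rotation:
    - [0,0,0]
    - [0,0,0]
    - [0,0,0]
    - [0,0,0]
    - [0,0,0]
    - [0,0,0]
    - [0,0,0]
    - [0,0,0]
    - [0,0,0]
  hand: [0.2,0.2,0.2,0.2,0.2,0.2,0.2,0.2,0.2]

```text
clock: 7.48
eef_pos: [433.1, 225.9, 144.0]
eef_rot: [-3.141, -0.001, 3.14]
wrist_force: [0.4, -0.0, -2.9]
finger_gap: 29.8
finger_force: 39.9
```

Run:
```python
from h import *
np.set_printoptions(precision=1,suppress=True)
c=camera('side');save(c,'s5');t=camera('top');save(t,'t5');w=wshot('w5')
z=lambda i:cv2.resize(i,(400,400),interpolation=cv2.INTER_CUBIC)
cv2.imwrite('pics/m5.png',np.hstack([z(c['image'][135:215,235:315]),z(w['image'][120:320,220:420])])[:,:,::-1])
print(pose()[0], 'can centre/edges at z90 in side', proj(c,(433.5,226,90)),'lid',proj(c,(433.5,226,123)))
```

```text
[433.6 226.5 145.1] can centre/edges at z90 in side (np.float64(273.9746058845476), np.float64(169.56673894710465)) lid (np.float64(273.45824713550155), np.float64(161.72898327777565))
```

View pics/m5.png

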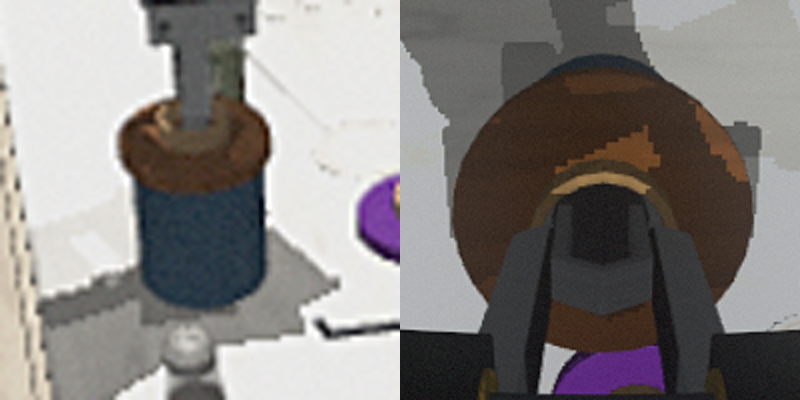

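Both views show the lids centred over the canister: side crop lid columns 118–271 over canister 137–266 (tilt of view allowed for), and the wrist crop shows the near canister edge centred at column 605. Lowering slowly.

>>> move_arm:
  dp:
    - [0,0,-4]
    - [0,0,-5]
    - [0,0,-5]
    - [0,0,-4]
    - [0,0,-2]
    - [0,0,0]
  rotation:
    - [0,0,0]
    - [0,0,0]
    - [0,0,0]
    - [0,0,0]
    - [0,0,0]
    - [0,0,0]
  hand: [0.2,0.2,0.2,0.2,0.2,0.2]

```text
clock: 8.38
eef_pos: [433.3, 226.6, 124.3]
eef_rot: [-3.142, -0.0, 3.141]
wrist_force: [0.8, -0.5, -2.1]
finger_gap: 29.6
finger_force: 39.9
```

>>> move_arm:
  dp:
    - [0,0,-1]
    - [0,0,-1]
    - [0,0,-0.7]
    - [0,0,0]
  rotation:
    - [0,0,0]
    - [0,0,0]
    - [0,0,0]
    - [0,0,0]
  hand: [0.2,0.2,0.2,0.2]

```text
clock: 8.88
eef_pos: [433.3, 226.6, 121.7]
eef_rot: [-3.142, -0.0, 3.141]
wrist_force: [0.3, -0.6, -2.5]
finger_gap: 29.5
finger_force: 39.9
```

>>> move_arm:
  dp:
    - [0,0,-0.8]
    - [0,0,0]
  rotation:
    - [0,0,0]
    - [0,0,0]
  hand: [0.2,0.2]

```text
clock: 9.12
eef_pos: [433.3, 226.6, 120.9]
eef_rot: [-3.142, -0.0, 3.141]
wrist_force: [0.1, -0.0, -3.2]
finger_gap: 29.8
finger_force: 39.9
```

>>> move_arm:
  dp:
    - [0,0,-0.7]
    - [0,0,-0.5]
    - [0,0,0]
  rotation:
    - [0,0,0]
    - [0,0,0]
    - [0,0,0]
  hand: [0.2,0.2,0.2]

```text
clock: 9.5
eef_pos: [433.5, 226.7, 120.4]
eef_rot: [3.141, 0.001, 3.141]
wrist_force: [-2.8, -2.8, 5.7]
finger_gap: 29.5
finger_force: 39.9
```

>>> move_arm:
  dp:
    - [0,0,-0.5]
    - [0,0,0]
  rotation:
    - [0,0,0]
    - [0,0,0]
  hand: [0.2,0.2]

```text
clock: 9.75
eef_pos: [433.7, 226.8, 120.3]
eef_rot: [3.141, 0.001, 3.141]
wrist_force: [-2.9, -2.4, 9.5]
finger_gap: 29.6
finger_force: 39.9
```

Contact came at the expected seated height (120.4). Letting go of the loop.

>>> move_arm:
  dp:
    - [0,0,0.5]
    - [0,0,0]
    - [0,0,0]
    - [0,0,0]
    - [0,0,0]
  rotation:
    - [0,0,0]
    - [0,0,0]
    - [0,0,0]
    - [0,0,0]
    - [0,0,0]
  hand: [0.4,0.6,0.78,0.78,0.78]

```text
clock: 10.38
eef_pos: [433.3, 226.6, 119.7]
eef_rot: [-3.142, -0.0, 3.141]
wrist_force: [-1.0, -0.2, -0.1]
finger_gap: 72.1
finger_force: 0.0
```

Run:
```python
from h import *
c=camera('side');save(c,'s6');w=wshot('w6')
z=lambda i:cv2.resize(i,(400,400),interpolation=cv2.INTER_CUBIC)
cv2.imwrite('pics/m6.png',np.hstack([z(c['image'][135:215,235:315]),z(w['image'][120:320,220:420])])[:,:,::-1])
s=manip.read_state();print(s['eef_pos'],s['wrist_force'],s['finger_gap'],wproj(w,(433.5,226.5,115)))
```

```text
[433.29399313 226.60000289 119.69699503] [ 0.62992981  0.33224488 -0.59335165] 73.31272092251372 (np.float64(320.67896108952436), np.float64(241.52235220693998))
```

View pics/m6.png

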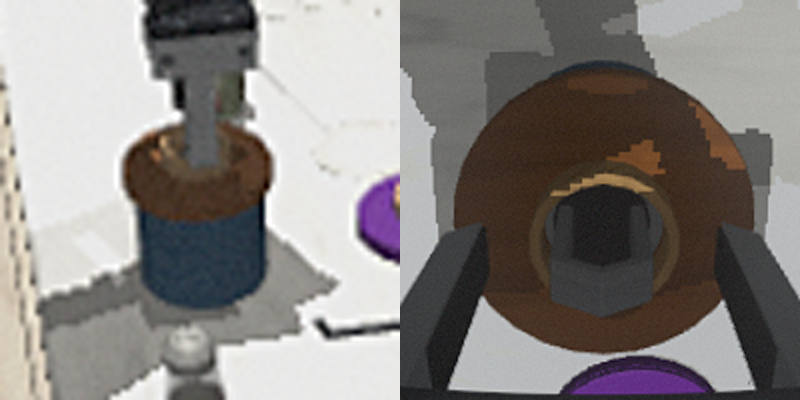

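Side crop: the lid is down on the canister and level. Wrist crop: collar centred at column 605, fingers at 488 and 717 outside it, loop free inside. Going down to the collar.

>>> move_arm:
  dp:
    - [-0.5,0.5,-5]
    - [-0.5,0.5,-6]
    - [0,0,-4]
    - [0,0,-2]
    - [0,0,0]
  rotation:
    - [0,0,0]
    - [0,0,0]
    - [0,0,0]
    - [0,0,0]
    - [0,0,0]
  hand: [0.78,0.78,0.78,0.78,0.78]
  newtons: 20

```text
clock: 11.1
eef_pos: [432.3, 227.6, 102.6]
eef_rot: [-3.142, -0.0, 3.141]
wrist_force: [-0.1, -0.5, -0.4]
finger_gap: 73.0
finger_force: 0.0
```

>>> move_arm:
  dp:
    - [0,0,0]
    - [0,0,0]
    - [0,0,0]
    - [0,0,0]
    - [0,0,0]
  rotation:
    - [0,0,0]
    - [0,0,0]
    - [0,0,0]
    - [0,0,0]
    - [0,0,0]
  hand: [0.65,0.58,0.45,0.4,0.4]
  newtons: 20

```text
clock: 11.72
eef_pos: [432.3, 227.6, 102.8]
eef_rot: [3.142, 0.0, 3.141]
wrist_force: [0.9, 0.1, 1.6]
finger_gap: 50.1
finger_force: 20.0
```

>>> move_arm:
  dp:
    - [0,0,0]
    - [0,0,1]
    - [0,0,2]
    - [0,0,4]
    - [0,0,6]
    - [0,0,7]
    - [0,0,0]
  rotation:
    - [0,0,0]
    - [0,0,0]
    - [0,0,0]
    - [0,0,0]
    - [0,0,0]
    - [0,0,0]
    - [0,0,0]
  hand: [0.4,0.4,0.4,0.4,0.4,0.4,0.4]
  newtons: 40

```text
clock: 12.6
eef_pos: [432.6, 227.8, 123.4]
eef_rot: [3.141, 0.001, 3.141]
wrist_force: [0.4, 0.0, -0.6]
finger_gap: 49.4
finger_force: 40.0
```

>>> move_arm:
  dp:
    - [0,0,6]
    - [0,0,10]
    - [0,0,14]
    - [0,0,16]
    - [0,0,16]
    - [0,0,12]
    - [0,0,6]
    - [0,0,0]
    - [0,0,0]
  rotation:
    - [0,0,0]
    - [0,0,0]
    - [0,0,0]
    - [0,0,0]
    - [0,0,0]
    - [0,0,0]
    - [0,0,0]
    - [0,0,0]
    - [0,0,0]
  hand: [0.4,0.4,0.4,0.4,0.4,0.4,0.4,0.4,0.4]

```text
clock: 13.72
eef_pos: [432.1, 227.5, 202.2]
eef_rot: [-3.141, -0.001, 3.141]
wrist_force: [0.2, -0.2, -1.5]
finger_gap: 49.4
finger_force: 40.0
```

Run:
```python
from h import *
c=camera('side');save(c,'s7');w=wshot('w7');t=camera('top');save(t,'t7')
z=lambda i:cv2.resize(i,(400,500),interpolation=cv2.INTER_CUBIC)
cv2.imwrite('pics/m7.png',np.hstack([z(c['image'][115:215,235:315]),z(w['image'][120:370,220:420])])[:,:,::-1])
s=manip.read_state();print(s['eef_pos'],s['eef_rot'],s['wrist_force'],s['finger_gap'],s['clock'])
```

```text
[432.15682083 227.5436354  202.34919631] [-3.14126584e+00 -7.02624341e-04  3.14081528e+00] [-1.02055547  0.45862428 -0.87622328] 49.13584728743391 13.875
```

View pics/m7.png

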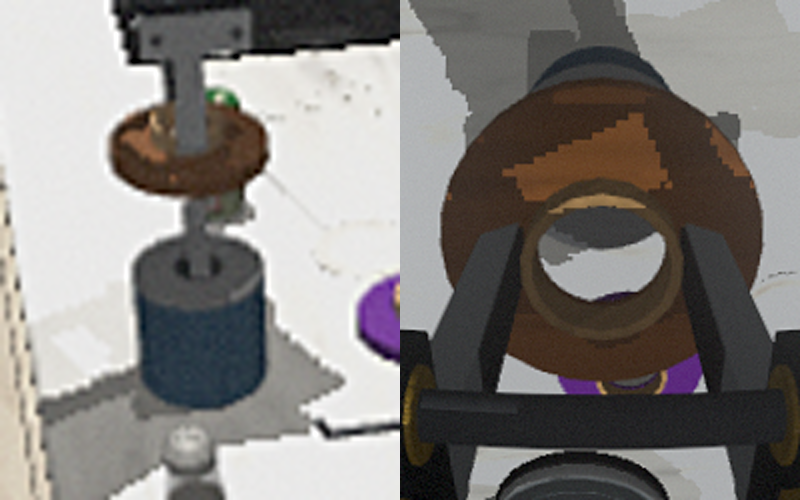

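Side crop: the wooden lid is in the air (row ~150), with the steel lid and loop seated on the canister. Wrist crop: lid in the grip, plate rows 78–378 and an empty collar hole. A quick numeric check of level.

Run:
```python
from h import *
import pickle
w=pickle.load(open('w7.pkl','rb'))
f=lambda X:(lambda u,v:(round(400+(u-220)*2),round((v-120)*2)))(*wproj(w,X))
for n,t in(('level',0),('+.05',.05),('-.05',-.05)):
    print(n,*[f((432.2+d,227.5,198.5+d*t)) for d in(-54,54)],*[f((432.2,227.5+d,198.5)) for d in(-54,54)],'collar',*[f((432.2+d,227.5,214.5+d*t)) for d in(-25,25)])
```

```text
level (602, 76) (602, 380) (438, 242) (766, 242) collar (602, 186) (602, 336)
+.05 (602, 75) (602, 384) (438, 242) (766, 242) collar (602, 185) (602, 338)
-.05 (602, 78) (602, 375) (438, 242) (766, 242) collar (602, 188) (602, 334)
```

```bash
python3 -c "
from cell import manip
print(manip.sign_off())"
```

```text
the job is handed in; nothing more can be done
None
```

The job is done and handed in: the steel inner lid is seated in the canister, and the gripper holds the wooden lid level by its collar, about 10 cm above where it sat.

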